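# Draw the bolt of the wide damp chest with a crook-ended rod

### The arm

A 7-joint arm with a two-finger parallel gripper is mounted at the origin on the work surface. World frame = base frame: x ahead of the robot, y to its left, z up, the work surface at z = 0. Lengths are in m, angles in rad, forces in N, time in s.
With the tool pointing down it reaches from about 0.4 to 0.925 m from the base axis. Payload 4.1 kg.
Tool frame: the origin (TCP) lies at the very end of the fingers, on their centre line; the grasp point (between the pads) lies 19 mm behind it; z points along the fingers, y is the line along which they close (so a half turn about z gives the same grasp; the last joint's range is limited). The gripper opens to 85 mm and grips with 20 to 120 N. Pads are 22 mm wide; open, the fingers measure 114 mm over their backs; the gripper's body (76 mm by 85 mm) begins 54 mm behind the grasp point. The pads swing forward as they close: fully open they stand 13 mm farther back than shut.
Start: joints at [1.083, 0.398, 0.045, 1.537, -0.019, 1.207, -0.051], TCP at [0.246, -0.602, 0.231] pointing down, gripper open.
Joint ranges: [-2.82, 2.82], [-0.49, 2.23], [-1.37, 1.46], [0, 2.46], [-1.36, 4.5], [0.23, 2], [-2.94, 2.94]. Speed limits (rad/s): [2.57, 2.57, 3.14, 3.14, 3.14, 3.14, 3.14].

### API

Orientations are given as a unit quaternion [w, x, y, z].
In Python, from rig import r gives the robot as it stands.
- The arm moves only by the tool jog_arm, never from a script. Its argument "rows" is a list of rows, each a list of 7 numbers: the shift along the tool's x, y, z in units of 30 mm (1.0 is 30 mm), then the turn, a rotation vector about the tool's x, y, z in units of 5 degrees (1.0 is 5 degrees), then the opening, from 0 (shut) to 1 (fully open). In form: [[x, y, z, ax, ay, az, jaw], ...]. A call has 1 to 12 rows; each row is the pose to reach, as a shift and turn from the pose commanded when the call began, along the tool's axes at that moment; what a row does not reach only later rows make up. A row lasts 1/8 s, in which the tool goes at most 62.5 mm and 10.7 degrees, less where a joint would pass 70% of its speed; a pose out of reach is approached as far as the arm can. A call with a gripper value outside its range is refused whole. The fingers move at their own pace and stop on an object; "grip_force" is the grip in N (left out, the last holds). Time passes only in rows, so rows that repeat a pose let the fingers close. It gives the time, the measured TCP pose, the force, the opening and the grip force at its end, in the units of the state.
- r.read_state(): the state, without advancing time (a new reading comes with each control period).
- r.snapshot(name): name is "scene" or "top" or "wrist"; returns the picture (384x512x3 uint8, red, green, blue); there is no depth.
- r.camera_params(name): a dict with "fx", "fy", "cx", "cy" (pixels), "T" (4x4, takes a point from camera to world coordinates); the wrist camera has in their place "tool_from_camera" (4x4, takes a point from camera to tool coordinates, whose origin is the TCP and whose axes are the flange's). Camera axes: x right, y down, z forward; pixel columns grow to the right and rows downward; lengths in m; the calibration is good to about 2 mm. A picture is of the moment at which its call begins: read the wrist's pose just before it. camera_params takes no time and is no camera call.
- r.job_done(): hands the job in; it is judged then, once.
The state is a dict: "time": time; "joint_pos": joint angles; "qvel": joint speeds; "joint_efforts": joint torques, N m; "tcp_pos": TCP position; "tcp_rot": TCP orientation; "ft_force": force on the tool from outside, world axes, zero at the start; "ft_torque": the same for the moment, N m; "opening": finger opening in m; "grip_force": force on a finger pad.
Only numpy, scipy, OpenCV 4.12 (cv2) and the standard library are available. Lean on these libraries where they do the work, as an engineer would, in place of code of your own. Each camera call takes 0.05 s, during which the arm holds its last target. There are 200 camera calls.

### The job

The two bolted damp chests at the far side of the pottery table are beyond easy reach. Pick up the rod with the crook at its end and use its crook, never the gripper itself, to draw the bolt of the wider chest fully back towards you; leave the narrower chest bolted. Then lay the rod down gently, flat on the table, and let go of it.

Things in the scene. Friction and masses are not known exactly. Their poses are not given: they have to be found in the camera images.
- crook_rod: Crook-ended rod, 160 g, lying flat; a like rod without crook is not wanted. Origin: underside, below the centre of mass (grip here); x along the rod to the crook, y to the side it bends to, z up. Wooden handle 26 wide, 30 high, x = -90 to 40 mm. Steel shaft 10 thick, axis y = 0, z = 5, to x = 240; there it turns square to y = 52, then square back towards the handle to x = 203.
- crook (a point): On the crook rod: the middle of the slot inside its crook, at x = 219, y = 26, z = 5 mm of the rod's frame. The slot is 42 mm wide (across the rod), 32 deep, closed 16 beyond this point at the tip end, open towards the handle and above and below. Axes as the rod's.
- wide_chest: The wider of two low plywood chests: 300 mm wide, 300 deep, flat top 120 above the table; the other is 180 wide, otherwise alike, with the same bolt. Origin: middle of the foot of the front face (towards the robot); x away from the robot, along the bolt, y left, z up. The bolt lies on the top along the middle line (y = 0).
- wide_bolt (a joint): How far the wide chest's bolt is drawn towards the robot (chest -x), m: near 0 bolted, 0.055 at its stop; friction about 2 N, stays where left. Its handle is an upright steel post 14 mm thick, ball 18 on top, at x = 85 minus this travel, y = 0 in the chest's frame; clear from 17 (bolt guides) to 85 (its top) above the chest's top, that is 137 to 205 above the table.
- narrow_bolt (a joint): The same for the narrow chest's bolt: about 0 bolted; it must stay so.

How it is judged:
On the way:
1. the crook rod pulls the wide chest's bolt (value of joint wide_bolt above 0.014 m and contact force between crook_rod and wide_bolt above 0.3 N).
At the end, for the whole second after the job is handed in: The wide chest's bolt is drawn at least 43 mm of its 55 mm, the narrow chest's bolt is drawn less than 15 mm, and the crook rod lies at rest on the table, level within 7 degrees and its origin less than 35 mm above the table (value of joint wide_bolt above 0.043 m and value of joint narrow_bolt below 0.015 m and height (world z) of crook_rod below 0.035 m and angle between crook_rod's own x axis and vertical between 1.45 and 1.69 rad and linear speed of crook_rod below 0.02 m/s); the robot touches nothing.
It fails at once if the narrow chest's bolt is drawn (value of joint narrow_bolt above 0.02 m).
It fails at once if the gripper or arm touches the wide chest's bolt (contact force between any of the fingers, the arm and wide_bolt above 0.5 N).
It fails at once if the rod is dropped or thrown on the table (height (world z) of crook_rod below 0.05 m and linear speed of crook_rod above 0.8 m/s).
It also fails if it takes over 54 s, if anything falls off the work surface, if the arm or the gripper's body presses on something with over 40 N, if the wrist force passes 120 N, or if a joint passes its speed limit or range.

## Working session

There is one attempt and no reset: what is moved stays moved. The work goes in short steps, Python scripts to look and compute and a tool call to move; the robot and the scene stay as the last step left them, time stands still between calls to the robot, and variables do not carry over. Pictures are saved under pics/ and viewed, at most 12 in all, crops included, and the job is handed in when it is done.

Besides the shell and the picture viewer there is one more tool, called as a command line: name --pt "numbers of a row" for each row, then --argument value for the rest. jog_arm: Moves the arm, as the interface text tells. Its arguments: {"type":"object","properties":{"rows":{"type":"array","items":{"type":"array","items":{"type":"number"}}},"grip_force":{"type":"number"}},"required":["rows"]}

```bash
mkdir -p pics
python3 - <<'E'
from rig import r
import cv2,numpy as np
s=r.read_state();print({k:np.round(v,3) for k,v in s.items()})
for n in("scene","top"):
    im=r.snapshot(n);cv2.imwrite(f"pics/{n}0.png",cv2.cvtColor(im,cv2.COLOR_RGB2BGR))
    c=r.camera_params(n);print(n,{k:np.round(v,3).tolist() for k,v in c.items()})
E
```

```text
{'time': np.float64(0.0), 'joint_pos': array([ 1.083,  0.399,  0.045,  1.538, -0.019,  1.207, -0.051]), 'qvel': array([-0.001,  0.   , -0.001, -0.   , -0.001, -0.   , -0.001]), 'joint_efforts': array([ 0.0000e+00, -4.7512e+01,  1.3650e+00, -2.5422e+01,  1.2000e-02,
        1.0000e-02, -0.0000e+00]), 'tcp_pos': array([ 0.246, -0.601,  0.23 ]), 'tcp_rot': array([-0.001,  0.981,  0.193, -0.   ]), 'ft_force': array([-0.563,  0.708,  0.945]), 'ft_torque': array([-0.034,  0.036,  0.015]), 'grip_force': np.float64(0.0), 'opening': np.float64(0.085)}
scene {'fx': 390.173, 'fy': 390.173, 'cx': 257.728, 'cy': 190.689, 'T': [[-0.822, 0.455, -0.344, 0.915], [0.57, 0.651, -0.501, 0.52], [-0.004, -0.608, -0.794, 0.873], [0.0, 0.0, 0.0, 1.0]]}
top {'fx': 443.214, 'fy': 443.214, 'cx': 255.886, 'cy': 192.011, 'T': [[0.026, -0.995, 0.099, 0.475], [-1.0, -0.025, 0.013, 0.011], [-0.01, -0.1, -0.995, 1.392], [0.0, 0.0, 0.0, 1.0]]}
```

View pics/top0.png

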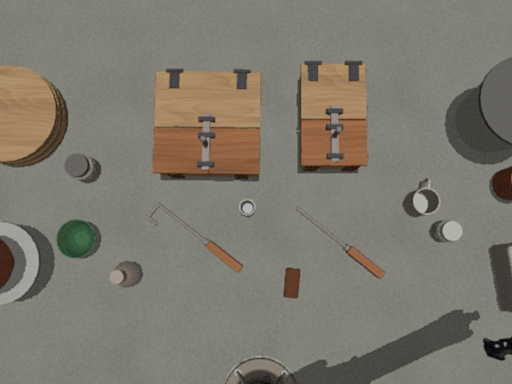

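View pics/scene0.png

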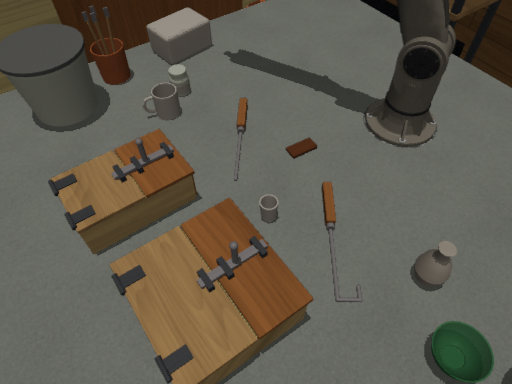

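The top view shows the crook rod at left (handle around (225,256), crook near (153,212)). The wide chest is at (153–261, 72–175) with its bolt near (206,140); the plain rod and the narrow chest are on the right. I'll zoom in next to measure.

```bash
cat > h.py <<'E'
from rig import r
import numpy as np
from scipy.spatial.transform import Rotation as R
def ray(c,uv,z):
    T=c["T"];d=T[:3,:3]@np.array([(uv[0]-c["cx"])/c["fx"],(uv[1]-c["cy"])/c["fy"],1]);o=T[:3,3]
    return o+d*(z-o[2])/d[2]
def proj(c,p):
    T=c["T"];q=T[:3,:3].T@(np.asarray(p)-T[:3,3]);return np.array([c["cx"]+c["fx"]*q[0]/q[2],c["cy"]+c["fy"]*q[1]/q[2]])
def rot(s): w,x,y,z=s["tcp_rot"];return R.from_quat([x,y,z,w])
E
python3 - <<'E'
import cv2
im=cv2.imread("pics/top0.png")[60:280,140:280]
cv2.imwrite("pics/topc.png",cv2.resize(im[:,:],None,fx=2.7,fy=2.7,interpolation=cv2.INTER_CUBIC))
im=cv2.imread("pics/top0.png")[95:180,150:270]
cv2.imwrite("pics/topd.png",cv2.resize(im,None,fx=6,fy=6,interpolation=cv2.INTER_CUBIC))
E
```

```text
(no output)
```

View pics/topc.png

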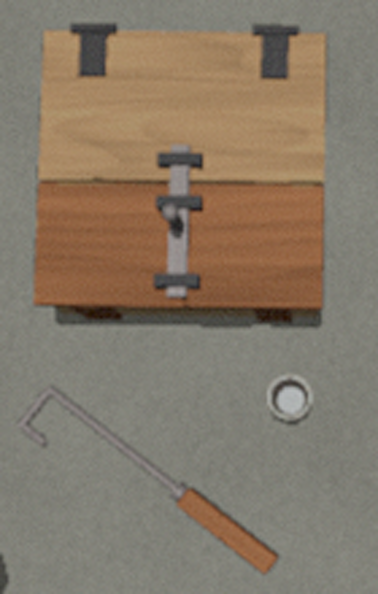

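View pics/topd.png

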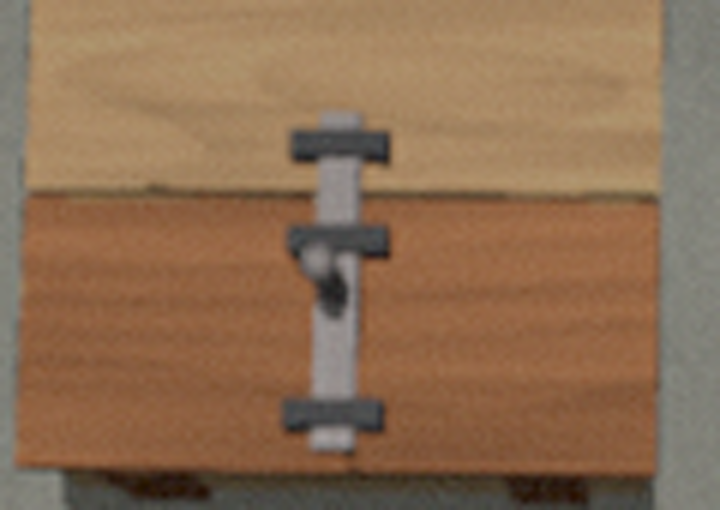

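Crop: rod handle end (270,566), handle front (184,495), tip corner (54,392), bend (22,425), hook end (44,443). In the closer crop the ball is at (318,258), and the chest's front top edge runs from (18,467) to (657,472).

Run:
```python
from h import *
c=r.camera_params("top")
C=lambda p:(140+p[0]/2.7,60+p[1]/2.7); D=lambda p:(150+p[0]/6,95+p[1]/6)
# rod fit: known model points
obs=[((270,566),[-.09,0,.02]),((184,495),[.04,0,.02]),((54,392),[.24,0,.005]),((22,425),[.24,.052,.005]),((44,443),[.203,.052,.005])]
from scipy.optimize import least_squares
def f(p):
    Rz=R.from_euler('z',p[2]);return np.concatenate([proj(c,Rz.apply(m)+[p[0],p[1],0])-C(o) for o,m in obs])
s=least_squares(f,[.3,.1,.9]);print("rod",s.x,np.degrees(s.x[2]),np.round(s.fun,1))
print("ball",ray(c,D((318,258)),.196),"post foot",ray(c,D((333,300)),.14))
for p in [(18,467),(657,472)]:print("front",ray(c,D(p),.12))
for p in [(332,440),(341,120)]:print("bolt",ray(c,D(p),.13))
for p in [(154.5,72),(261,72)]:print("back",ray(c,p,.12))
for p in [(247,207)]:print("cup",ray(c,p,.04))
```

```text
rod [0.42493877 0.13989419 0.93312699] 53.464238180410135 [ 0.9  0.4 -0.4  0.4 -1.4 -1.  -0.  -0.2  1.   0.4]
ball [0.74020528 0.17490152 0.196     ] post foot [0.73233702 0.1746337  0.14      ]
front [0.65075473 0.32672762 0.12      ]
front [0.65594472 0.01760704 0.12      ]
bolt [0.66616923 0.17386953 0.13      ]
bolt [0.82325303 0.17537999 0.13      ]
back [0.95296346 0.33716084 0.12      ]
back [0.9600124  0.02085502 0.12      ]
cup [0.56361536 0.0536271  0.04      ]
```

```bash
cat >> h.py <<'E'
def units(targets):
    """targets: (x,y,z,yaw of rod/tool: tool y = rodyaw-90deg, z down) -> jog units from the present pose"""
    s=r.read_state();R0=rot(s);p=s["tcp_pos"]
    print("t",round(float(s["time"]),2),"tcp",np.round(p,4),"yaw",np.round(np.degrees(np.arctan2(*R0.as_matrix()[[1,0],0])),2),"down",np.round(R0.as_matrix()[:,2],3),"open",round(float(s["opening"]),4),"F",np.round(s["ft_force"],1),"q",np.round(s["joint_pos"],2))
    for x,y,z,a in targets:
        Rt=R.from_euler('z',a,degrees=True)*R.from_matrix(np.diag([1,-1,-1]))
        print(np.round(np.r_[R0.inv().apply(np.array([x,y,z])-p)/.03,np.degrees((R0.inv()*Rt).as_rotvec())/5],2).tolist())
E
python3 - <<'E'
from h import *
units([(.47,-.25,.23,38),(.425,.14,.16,53.5)])
E
```

```text
t 0.1 tcp [ 0.2462 -0.6009  0.2304] yaw 22.28 down [-0.001  0.002 -1.   ] open 0.0851 F [ 0.1 -0.1  0.4] q [ 1.08  0.4   0.05  1.54 -0.02  1.21 -0.05]
[11.34, -8.0, 0.02, -0.02, -0.0, -3.14]
[14.88, -20.59, 2.38, -0.02, -0.0, -6.24]
```

jog_arm --pt "11.3 -8 0 0 0 -3.1 0.7" --pt "11.3 -8 0 0 0 -3.1 0.7" --pt "11.3 -8 0 0 0 -3.1 0.7" --pt "11.3 -8 0 0 0 -3.1 0.7" --pt "11.3 -8 0 0 0 -3.1 0.7" --pt "11.3 -8 0 0 0 -3.1 0.7" --pt "14.9 -20.6 2.4 0 0 -6.2 0.7" --pt "14.9 -20.6 2.4 0 0 -6.2 0.7" --pt "14.9 -20.6 2.4 0 0 -6.2 0.7" --pt "14.9 -20.6 2.4 0 0 -6.2 0.7" --pt "14.9 -20.6 2.4 0 0 -6.2 0.7" --pt "14.9 -20.6 2.4 0 0 -6.2 0.7"

```text
time: 1.6
tcp_pos: [0.4281, 0.0859, 0.1684]
tcp_rot: [0.0, 0.894, 0.448, 0.0]
ft_force: [2.2, -0.3, 0.3]
opening: 0.0601
grip_force: 0.0
```

jog_arm --pt "0 0 0 0 0 0 0.7" --pt "0 0 0 0 0 0 0.7" --pt "0 0 0 0 0 0 0.7"

```text
time: 1.98
tcp_pos: [0.4288, 0.0827, 0.1686]
tcp_rot: [0.0, 0.895, 0.447, -0.0]
ft_force: [0.5, -0.1, 1.1]
opening: 0.06
grip_force: 0.0
```

Run:
```python
from h import *
import cv2
units([(.425,.14,.16,53.5),(.425,.14,.005,53.5)])
cv2.imwrite("pics/w1.png",cv2.cvtColor(r.snapshot("wrist"),cv2.COLOR_RGB2BGR))
print(r.camera_params("wrist"))
```

```text
t 1.98 tcp [0.4288 0.0827 0.1686] yaw 53.11 down [-0.    -0.001 -1.   ] open 0.06 F [ 0.5 -0.1  1.1] q [ 0.24  0.1  -0.56  2.08  0.07  0.97 -1.  ]
[1.45, -1.25, 0.29, 0.0, 0.01, -0.08]
[1.46, -1.25, 5.45, 0.0, 0.01, -0.08]
{'fx': 313.59866409079507, 'fy': 313.59866409079507, 'cx': 255.4521766315857, 'cy': 193.81822253395168, 'tool_from_camera': array([[-4.66806967e-04, -9.63606809e-01, -2.67323213e-01,
         6.68442557e-02],
       [ 9.99999828e-01, -3.55231165e-04, -4.65742258e-04,
         1.95303310e-04],
       [ 3.53830874e-04, -2.67323385e-01,  9.63606809e-01,
        -1.42890292e-01],
       [ 0.00000000e+00,  0.00000000e+00,  0.00000000e+00,
         1.00000000e+00]])}
```

View pics/w1.png

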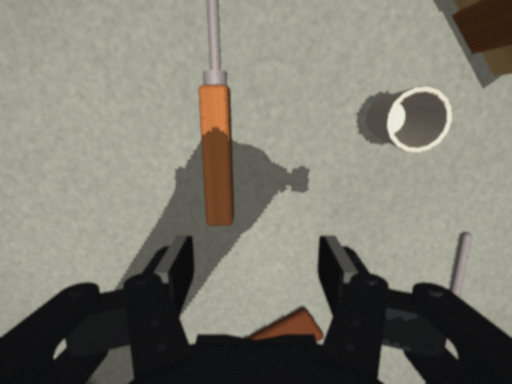

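Wrist view: handle front at about (214,84), rear at about (219,225); the shaft goes up at (213,0–70).

Run:
```python
from h import *
s=r.read_state();c=r.camera_params("wrist")
T=np.eye(4);T[:3,:3]=rot(s).as_matrix();T[:3,3]=s["tcp_pos"];c["T"]=T@c["tool_from_camera"]
a=ray(c,(214.5,86),.03);b=ray(c,(219,225),.03);e=ray(c,(212.5,0),.005)
d=(a-b)[:2];u=d/np.linalg.norm(d);yaw=np.degrees(np.arctan2(u[1],u[0]))
print(a,b,e,np.linalg.norm(d),yaw,np.degrees(np.arctan2(*(e-b)[[1,0]])));o=a[:2]-.04*u;o2=b[:2]+.09*u;print(o,o2)
x,y=(o+o2)/2
units([(x,y,.1,yaw),(x,y,.005,yaw)])
```

```text
[0.45144846 0.17062757 0.03      ] [0.37555129 0.06979596 0.03      ] [0.49285279 0.22965051 0.005     ] 0.12620378197089308 53.03077896092749 53.72872491246873
[0.42739303 0.13866922] [0.42967602 0.14170224]
t 2.02 tcp [0.4288 0.0827 0.1687] yaw 53.1 down [ 0.    -0.001 -1.   ] open 0.0596 F [ 0.1  0.3 -0. ] q [ 0.24  0.1  -0.56  2.08  0.07  0.97 -1.  ]
[1.53, -1.16, 2.29, 0.0, 0.0, 0.01]
[1.53, -1.16, 5.46, 0.0, 0.0, 0.01]
```

jog_arm --pt "1.5 -1.2 1 0 0 -0.1 0.7" --pt "1.5 -1.2 2.3 0 0 -0.1 0.7" --pt "1.5 -1.2 4 0 0 -0.1 0.7" --pt "1.5 -1.2 5.0 0 0 -0.1 0.7" --pt "1.5 -1.2 5.4 0 0 -0.1 0.7" --pt "1.5 -1.2 5.4 0 0 -0.1 0.7" --pt "1.5 -1.2 5.4 0 0 -0.1 0" --pt "1.5 -1.2 5.4 0 0 -0.1 0" --pt "1.5 -1.2 5.4 0 0 -0.1 0" --pt "1.5 -1.2 5.4 0 0 -0.1 0" --pt "1.5 -1.2 5.4 0 0 -0.1 0" --grip_force 60

```text
time: 3.4
tcp_pos: [0.428, 0.1421, 0.0081]
tcp_rot: [0.001, 0.892, 0.452, 0.001]
ft_force: [-0.3, -0.8, 7.1]
opening: 0.025
grip_force: 60.0
```

jog_arm --pt "0 0 0 0 0 0 0" --pt "0 0 0 0 0 0 0"

```text
time: 3.65
tcp_pos: [0.428, 0.1421, 0.0081]
tcp_rot: [0.001, 0.892, 0.452, 0.001]
ft_force: [-0.5, -0.5, 7.0]
opening: 0.0253
grip_force: 60.0
```

Run:
```python
from h import *
s=r.read_state();p=s["tcp_pos"]
units([(p[0],p[1],.235,53),(.50,.149,.235,0.5)])
```

```text
t 3.65 tcp [0.428  0.1421 0.0081] yaw 53.76 down [ 0.003  0.    -1.   ] open 0.0253 F [-0.5 -0.5  7. ] q [ 0.04  0.4  -0.53  2.19  0.35  0.63 -1.37]
[0.01, 0.02, -7.56, 0.03, -0.02, 0.15]
[1.62, 1.82, -7.56, 0.01, -0.03, 10.65]
```

jog_arm --pt "0 0 -0.5 0 0 0 0" --pt "0 0 -1.8 0 0 0 0" --pt "0 0 -3.5 0 0 0 0" --pt "0 0 -5.5 0 0 0 0" --pt "0 0 -7.6 0 0 0 0" --pt "0.3 0.3 -7.6 0 0 1.5 0" --pt "0.6 0.6 -7.6 0 0 3.2 0" --pt "0.9 0.9 -7.6 0 0 5 0" --pt "1.2 1.2 -7.6 0 0 6.8 0" --pt "1.4 1.5 -7.6 0 0 8.6 0" --pt "1.6 1.8 -7.6 0 0 10 0" --pt "1.6 1.8 -7.6 0 0 10.6 0"

```text
time: 5.15
tcp_pos: [0.4986, 0.1486, 0.2353]
tcp_rot: [-0.0, 1.0, 0.006, 0.0]
ft_force: [-0.6, 0.1, -1.8]
opening: 0.025
grip_force: 59.3
```

jog_arm --pt "0 0 0 0 0 0 0" --pt "0 0 0 0 0 0 0" --pt "0 0 0 0 0 0 0" --pt "0 0 0 0 0 0 0"

```text
time: 5.65
tcp_pos: [0.4985, 0.1486, 0.2348]
tcp_rot: [0.0, 1.0, 0.007, 0.0]
ft_force: [0.5, 0.3, -1.6]
opening: 0.0247
grip_force: 59.3
```

Run:
```python
from h import *
import cv2
units([(.517,.149,.235,.5)])
im=cv2.cvtColor(r.snapshot("top"),cv2.COLOR_RGB2BGR)
cv2.imwrite("pics/t1.png",cv2.resize(im[90:230,140:280],None,fx=4,fy=4,interpolation=cv2.INTER_CUBIC))
cv2.imwrite("pics/t1f.png",im)
cv2.imwrite("pics/s1.png",cv2.cvtColor(r.snapshot("scene"),cv2.COLOR_RGB2BGR))
```

```text
t 5.65 tcp [0.4985 0.1486 0.2348] yaw 0.79 down [ 0. -0. -1.] open 0.0247 F [ 0.5  0.3 -1.6] q [ 0.12  0.19 -0.56  1.83  0.11  1.15 -2.03]
[0.62, -0.0, -0.01, 0.0, -0.0, 0.06]
```

View pics/t1.png

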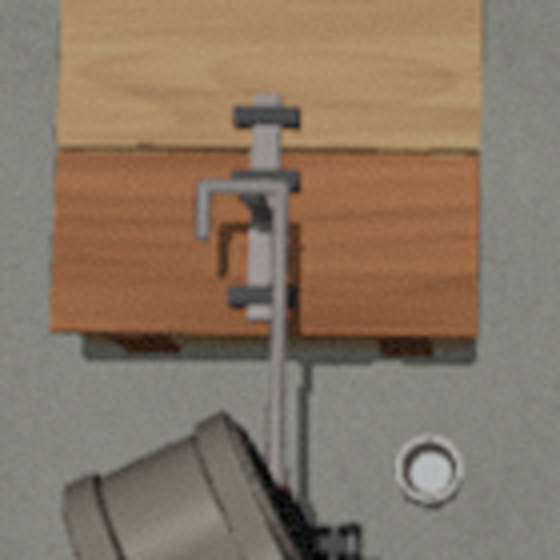

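The crook is held level: corner at (280,186), bend at (204,186), hook end at (204,238). The post is beneath the tip bar at about (252,195).

Run:
```python
from h import *
c=r.camera_params("top");F=lambda p:(140+p[0]/4,90+p[1]/4)
z=.232
for n,p in dict(corner=(280,186),bend=(204,186),end=(204,238),shaft=(278,460)).items(): print(n,ray(c,F(p),z).round(4))
c2=ray(c,F((280,186)),z);b=ray(c,F((204,186)),z)
m=(c2+b)/2; print("crook pt ~",m-[.021,0,0])
```

```text
corner [0.7367 0.1514 0.232 ]
bend [0.7355 0.2021 0.232 ]
end [0.7004 0.2007 0.232 ]
shaft [0.5538 0.1461 0.232 ]
crook pt ~ [0.71514031 0.17678645 0.232     ]
```

View pics/s1.png

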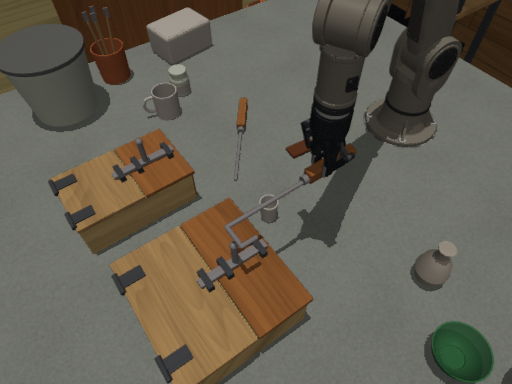

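Scene view agrees: the crook is level, just above and short of the wide chest's post, near (235,245). I'll move 24 mm forward and lower it in the same call.

jog_arm --pt "0.4 0 0 0 0 0 0" --pt "0.8 0 0 0 0 0 0" --pt "0.8 0 0 0 0 0 0" --pt "0.8 0 0.4 0 0 0 0" --pt "0.8 0 0.8 0 0 0 0" --pt "0.8 0 1.2 0 0 0 0" --pt "0.8 0 1.6 0 0 0 0" --pt "0.8 0 2.0 0 0 0 0" --pt "0.8 0 2.2 0 0 0 0" --pt "0.8 0 2.2 0 0 0 0"

```text
time: 7.0
tcp_pos: [0.5223, 0.149, 0.1682]
tcp_rot: [0.0, 1.0, 0.007, -0.0]
ft_force: [-0.3, 0.1, -1.2]
opening: 0.0248
grip_force: 59.3
```

Run:
```python
from h import *
import cv2
units([])
im=cv2.cvtColor(r.snapshot("top"),cv2.COLOR_RGB2BGR)[90:230,140:280]
s=cv2.cvtColor(r.snapshot("scene"),cv2.COLOR_RGB2BGR)[170:310,180:320]
cv2.imwrite("pics/t2.png",cv2.resize(np.hstack([im,s]),None,fx=2.8,fy=2.8,interpolation=cv2.INTER_CUBIC))
```

```text
t 7.0 tcp [0.5223 0.149  0.1682] yaw 0.78 down [-0.001 -0.    -1.   ] open 0.0248 F [-0.3  0.1 -1.2] q [ 0.09  0.3  -0.54  1.85  0.18  1.03 -2.08]
```

View pics/t2.png

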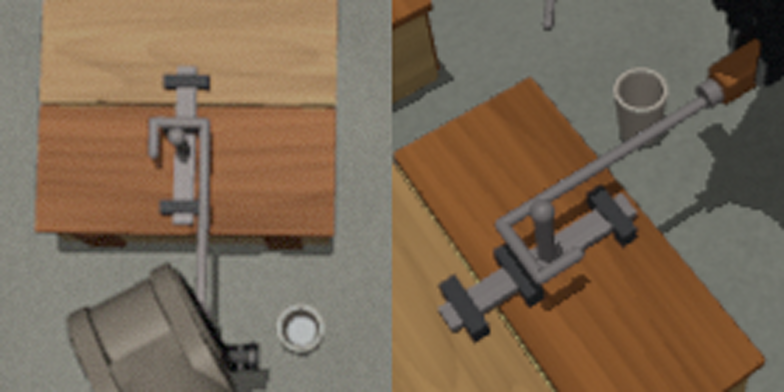

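The crook surrounds the post with no contact. Now I'll pull back.

jog_arm --pt "-0.15 0 0 0 0 0 0" --pt "-0.3 0 0 0 0 0 0" --pt "-0.5 0 0 0 0 0 0" --pt "-0.7 0 0 0 0 0 0" --pt "-0.9 0 0 0 0 0 0" --pt "-1.1 0 0 0 0 0 0" --pt "-1.3 0 0 0 0 0 0" --pt "-1.5 0 0 0 0 0 0" --pt "-1.7 0 0 0 0 0 0" --pt "-1.85 0 0 0 0 0 0" --pt "-2.0 0 0 0 0 0 0" --pt "-2.0 0 0 0 0 0 0"

```text
time: 8.6
tcp_pos: [0.4629, 0.1482, 0.1689]
tcp_rot: [-0.0, 1.0, 0.007, 0.001]
ft_force: [3.0, 2.0, -1.9]
opening: 0.0246
grip_force: 59.2
```

Run:
```python
from h import *
import cv2
units([])
im=cv2.cvtColor(r.snapshot("top"),cv2.COLOR_RGB2BGR)[90:230,140:280]
s=cv2.cvtColor(r.snapshot("scene"),cv2.COLOR_RGB2BGR)[170:310,180:320]
cv2.imwrite("pics/t3.png",cv2.resize(np.hstack([im,s]),None,fx=2.8,fy=2.8,interpolation=cv2.INTER_CUBIC))
```

```text
t 8.6 tcp [0.4629 0.1482 0.1689] yaw 0.78 down [ 0.001  0.    -1.   ] open 0.0246 F [ 3.   2.  -1.9] q [ 0.1   0.2  -0.56  1.98  0.13  1.   -2.08]
```

View pics/t3.png

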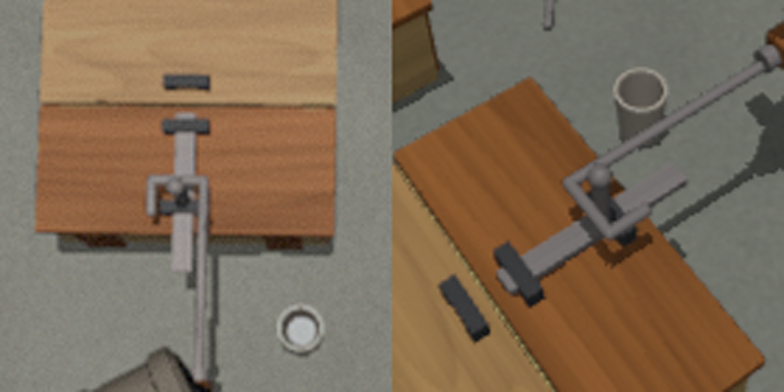

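Bolt drawn about 47 mm going by the images; I'll pull a little further, up to its stop.

jog_arm --pt "-0.1 0 0 0 0 0 0" --pt "-0.2 0 0 0 0 0 0" --pt "-0.25 0 0 0 0 0 0" --pt "-0.25 0 0 0 0 0 0"

```text
time: 9.2
tcp_pos: [0.4624, 0.149, 0.1709]
tcp_rot: [-0.002, 1.0, 0.006, 0.008]
ft_force: [17.5, 1.8, -5.3]
opening: 0.0245
grip_force: 59.2
```

The bolt is at its stop (17 N). I'll unload it, then lift off.

jog_arm --pt "0.25 0 0 0 0 0 0" --pt "0.4 0 0 0 0 0 0" --pt "0.55 0 0 0 0 0 0" --pt "0.55 0 0 0 0 0 0" --pt "0.55 0 -0.4 0 0 0 0" --pt "0.55 0 -0.8 0 0 0 0" --pt "0.55 0 -1.2 0 0 0 0" --pt "0.55 0 -1.7 0 0 0 0" --pt "0.55 0 -2.2 0 0 0 0" --pt "0.55 0 -2.4 0 0 0 0" --pt "0.55 0 -2.4 0 0 0 0"

```text
time: 10.58
tcp_pos: [0.4718, 0.1484, 0.2411]
tcp_rot: [-0.0, 1.0, 0.007, 0.0]
ft_force: [-0.6, 0.6, -2.0]
opening: 0.0252
grip_force: 59.8
```

Run:
```python
from h import *
import cv2
units([(.43,.142,.235,53.5),(.428,.142,.06,53.5),(.428,.142,.010,53.5)])
im=cv2.cvtColor(r.snapshot("top"),cv2.COLOR_RGB2BGR)[90:230,140:280]
s=cv2.cvtColor(r.snapshot("scene"),cv2.COLOR_RGB2BGR)[130:270,200:340]
cv2.imwrite("pics/t4.png",cv2.resize(np.hstack([im,s]),None,fx=2.8,fy=2.8,interpolation=cv2.INTER_CUBIC))
```

```text
t 10.57 tcp [0.4718 0.1484 0.2411] yaw 0.77 down [ 0.001  0.    -1.   ] open 0.0252 F [-0.6  0.6 -2. ] q [ 0.13  0.14 -0.57  1.87  0.08  1.15 -2.03]
[-1.4, 0.19, 0.2, 0.0, -0.01, -10.55]
[-1.47, 0.19, 6.04, 0.0, -0.01, -10.55]
[-1.47, 0.19, 7.7, 0.0, -0.01, -10.55]
```

View pics/t4.png

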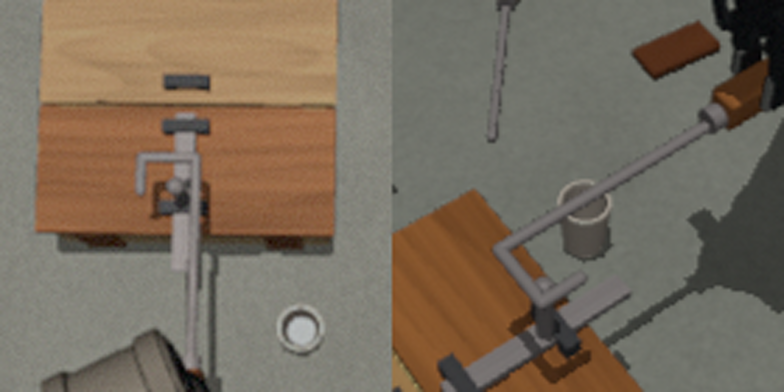

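The bolt is drawn and the crook is clear above the post. Next, return the rod to where it lay.

jog_arm --pt "-0.4 0 0 0 0 -1.5 0" --pt "-0.8 0.1 0 0 0 -3.5 0" --pt "-1.2 0.2 0 0 0 -5.5 0" --pt "-1.5 0.2 0 0 0 -7.5 0" --pt "-1.5 0.2 0 0 0 -9.5 0" --pt "-1.5 0.2 0 0 0 -10.6 0" --pt "-1.5 0.2 0.8 0 0 -10.6 0" --pt "-1.5 0.2 2 0 0 -10.6 0" --pt "-1.5 0.2 3.3 0 0 -10.6 0" --pt "-1.5 0.2 4.6 0 0 -10.6 0" --pt "-1.5 0.2 5.6 0 0 -10.6 0" --pt "-1.5 0.2 6.2 0 0 -10.6 0"

```text
time: 12.18
tcp_pos: [0.4252, 0.1412, 0.0526]
tcp_rot: [-0.0, 0.892, 0.452, -0.002]
ft_force: [-1.1, 0.8, -1.0]
opening: 0.0245
grip_force: 59.8
```

jog_arm --pt "0 0 0 0 0 0 0" --pt "0 0 0 0 0 0 0" --pt "0 0 0 0 0 0 0"

```text
time: 12.55
tcp_pos: [0.4275, 0.1419, 0.0556]
tcp_rot: [0.0, 0.892, 0.452, 0.001]
ft_force: [-0.8, -0.7, -1.2]
opening: 0.025
grip_force: 59.7
```

Run:
```python
from h import *
units([(.428,.142,.009,53.5)])
```

```text
t 12.55 tcp [0.4275 0.1419 0.0556] yaw 53.77 down [ 0.002  0.    -1.   ] open 0.025 F [-0.8 -0.7 -1.2] q [ 0.1   0.32 -0.59  2.16  0.26  0.73 -1.3 ]
[0.01, 0.01, 1.55, 0.02, -0.02, 0.05]
```

jog_arm --pt "0 0 0.4 0 0 0 0" --pt "0 0 0.8 0 0 0 0" --pt "0 0 1.1 0 0 0 0" --pt "0 0 1.35 0 0 0 0" --pt "0 0 1.5 0 0 0 0" --pt "0 0 1.57 0 0 0 0" --pt "0 0 1.57 0 0 0 0" --pt "0 0 1.57 0 0 0 0"

```text
time: 13.55
tcp_pos: [0.4271, 0.142, 0.0081]
tcp_rot: [0.0, 0.892, 0.452, 0.001]
ft_force: [-1.2, -1.5, 5.3]
opening: 0.025
grip_force: 60.7
```

Run:
```python
from h import *
units([])
```

```text
t 13.55 tcp [0.4271 0.142  0.0081] yaw 53.78 down [ 0.001  0.    -1.   ] open 0.025 F [-1.2 -1.5  5.3] q [ 0.05  0.41 -0.54  2.19  0.35  0.63 -1.37]
```

jog_arm --pt "0 0 0 0 0 0 0.7" --pt "0 0 0 0 0 0 0.7" --pt "0 0 0 0 0 0 0.7" --pt "0 0 0 0 0 0 0.7" --pt "0 0 -0.5 0 0 0 0.7" --pt "0 0 -1.5 0 0 0 0.7" --pt "0 0 -3 0 0 0 0.7" --pt "0 0 -5 0 0 0 0.7" --pt "0 0 -6 0 0 0 0.7" --pt "0 0 -6 0 0 0 0.7" --pt "0 0 -6 0 0 0 0.7" --pt "0 0 -6 0 0 0 0.7"

```text
time: 15.05
tcp_pos: [0.4256, 0.1413, 0.1864]
tcp_rot: [-0.0, 0.892, 0.452, -0.001]
ft_force: [-0.4, -1.1, -1.1]
opening: 0.0596
grip_force: 0.0
```

Run:
```python
from h import *
import cv2
units([])
cv2.imwrite("pics/s5.png",cv2.cvtColor(r.snapshot("scene"),cv2.COLOR_RGB2BGR))
```

```text
t 15.05 tcp [0.4256 0.1413 0.1864] yaw 53.79 down [-0.003 -0.001 -1.   ] open 0.0596 F [-0.4 -1.1 -1.1] q [ 0.2   0.11 -0.65  2.03  0.08  1.02 -1.12]
```

View pics/s5.png

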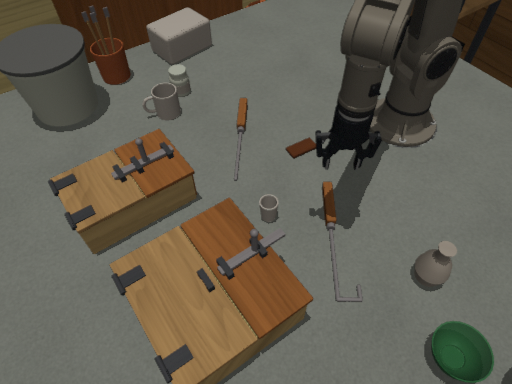

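The rod lies flat at (330,240), the wide bolt is drawn, the narrow bolt is untouched and the gripper is clear. Handing in.

```bash
python3 -c "
from rig import r
print(r.job_done())"
```

```text
the job is handed in; nothing more can be done
None
```

I drew the wide chest's bolt back to its stop with the crook, left the narrow chest bolted, laid the rod flat on the table and let go; the job was handed in at about 15 s, and no verdict was returned.

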